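Set out the row of shading paints from white to black

TASK

Set out the paints for shading the leather screens: the white and the black jar already stand at the two ends of the wooden rack, so fill the four cork pads between them with the four red jars, graded from the palest beside the white to the darkest beside the black. Stand one jar upright and well centred on each pad, and leave the white and black jars where they are.

Things in the scene. Friction and masses are not known exactly. Their poses are not given: they have to be found in the camera images.
- jar_pale_center (a point): Screw-lid paint jar, an upright plain cylinder 46 mm in diameter and 54 mm tall, lid and body both pale pink, about 60 to 130 g. The point is its centre, 27 mm above its underside; z points up along the jar. Stands loose on the table at the start; it goes in the row.
- jar_light_center (a point): Screw-lid paint jar, an upright plain cylinder 46 mm in diameter and 54 mm tall, lid and body both light coral red, about 60 to 130 g. The point is its centre, 27 mm above its underside; z points up along the jar. Stands loose on the table at the start; it goes in the row.
- jar_deep_center (a point): Screw-lid paint jar, an upright plain cylinder 46 mm in diameter and 54 mm tall, lid and body both strong deep red, about 60 to 130 g. The point is its centre, 27 mm above its underside; z points up along the jar. Stands loose on the table at the start; it goes in the row.
- jar_dark_center (a point): Screw-lid paint jar, an upright plain cylinder 46 mm in diameter and 54 mm tall, lid and body both very dark maroon, about 60 to 130 g. The point is its centre, 27 mm above its underside; z points up along the jar. Stands loose on the table at the start; it goes in the row.
- jar_white_center (a point): Screw-lid paint jar, an upright plain cylinder 46 mm in diameter and 54 mm tall, lid and body both white, about 60 to 130 g. The point is its centre, 27 mm above its underside; z points up along the jar. Already stands on one end pad of the rack (the black jar is on the other end; which end is which changes); leave it there.
- jar_black_center (a point): Screw-lid paint jar, an upright plain cylinder 46 mm in diameter and 54 mm tall, lid and body both black, about 60 to 130 g. The point is its centre, 27 mm above its underside; z points up along the jar. Already stands on one end pad of the rack (the white jar is on the other end; which end is which changes); leave it there.
- pad_1_top (a point): Number 1 of four empty cork pads on the jar rack (fixed dark-brown plank 465 x 92 mm, top 20 mm above the table). The pad is a flat tan disc 54 mm wide, 2 mm proud; the point is the centre of its top, 22 mm above the table; y runs along the row, x across. Pads 1 to 4 follow in a line 74 mm apart towards +y (rack turned under 0.2 rad); the white and black jars stand 74 mm beyond pads 1 and 4.
- pad_2_top (a point): Number 2 of four empty cork pads on the jar rack (fixed dark-brown plank 465 x 92 mm, top 20 mm above the table). The pad is a flat tan disc 54 mm wide, 2 mm proud; the point is the centre of its top, 22 mm above the table; y runs along the row, x across. Pads 1 to 4 follow in a line 74 mm apart towards +y (rack turned under 0.2 rad); the white and black jars stand 74 mm beyond pads 1 and 4.
- pad_3_top (a point): Number 3 of four empty cork pads on the jar rack (fixed dark-brown plank 465 x 92 mm, top 20 mm above the table). The pad is a flat tan disc 54 mm wide, 2 mm proud; the point is the centre of its top, 22 mm above the table; y runs along the row, x across. Pads 1 to 4 follow in a line 74 mm apart towards +y (rack turned under 0.2 rad); the white and black jars stand 74 mm beyond pads 1 and 4.
- pad_4_top (a point): Number 4 of four empty cork pads on the jar rack (fixed dark-brown plank 465 x 92 mm, top 20 mm above the table). The pad is a flat tan disc 54 mm wide, 2 mm proud; the point is the centre of its top, 22 mm above the table; y runs along the row, x across. Pads 1 to 4 follow in a line 74 mm apart towards +y (rack turned under 0.2 rad); the white and black jars stand 74 mm beyond pads 1 and 4.
Mind the look-alikes: they are no part of the job. Of the things like the part that bears jar_dark_center, leave any that is green; of the rest the larger one is meant. Leave any green look-alike of the part that bears jar_pale_center alone.

How it is judged:
At the end, for the whole second after the job is handed in: The four red jars stand upright (within 0.1 rad), at rest, each within 12 mm of the centre of its own cork pad, graded pale pink, light coral, deep red, dark maroon from the white jar's end to the black jar's end; the white and black jars stand upright within 20 mm of where they began (((horizontal distance between jar_white_center and pad_1_top below 0.11 m and horizontal distance between jar_pale_center and pad_1_top below 0.012 m and horizontal distance between jar_light_center and pad_2_top below 0.012 m and horizontal distance between jar_deep_center and pad_3_top below 0.012 m and horizontal distance between jar_dark_center and pad_4_top below 0.012 m) or (horizontal distance between jar_white_center and pad_4_top below 0.11 m and horizontal distance between jar_pale_center and pad_4_top below 0.012 m and horizontal distance between jar_light_center and pad_3_top below 0.012 m and horizontal distance between jar_deep_center and pad_2_top below 0.012 m and horizontal distance between jar_dark_center and pad_1_top below 0.012 m)) and height (world z) of jar_pale_center between 0.043 and 0.054 m and angle between each of jar_pale_center, jar_light_center, jar_deep_center, jar_dark_center, jar_white_center, jar_black_center's own z axis and vertical below 0.1 rad and linear speed of each of jar_pale, jar_light, jar_deep, jar_dark below 0.02 m/s and height (world z) of jar_light_center between 0.043 and 0.054 m and height (world z) of jar_deep_center between 0.043 and 0.054 m and height (world z) of jar_dark_center between 0.043 and 0.054 m and distance of each of jar_white_center, jar_black_center from where it was at the start of the episode below 0.02 m); the robot touches nothing.
It fails at once if the white jar is pushed away from its place or tipped (distance of jar_white_center from where it was at the start of the episode above 0.02 m or angle between jar_white_center's own z axis and vertical above 0.5 rad).
It fails at once if the black jar is pushed away from its place or tipped (distance of jar_black_center from where it was at the start of the episode above 0.02 m or angle between jar_black_center's own z axis and vertical above 0.5 rad).
It also fails if it takes over 112 s, if anything falls off the work surface, if the arm or the gripper's body presses on something with over 40 N, if the wrist force passes 120 N, or if a joint passes its speed limit or range.

ROBOT

A 7-joint arm with a two-finger parallel gripper is mounted at the origin on the work surface. World frame = base frame: x ahead of the robot, y to its left, z up, the work surface at z = 0. Lengths are in m, angles in rad, forces in N, time in s.
With the tool pointing down it reaches from about 0.375 to 0.925 m from the base axis. Payload 3.1 kg.
Tool frame: the origin (TCP) lies at the very end of the fingers, on their centre line; the grasp point (between the pads) lies 19 mm behind it; z points along the fingers, y is the line along which they close (so a half turn about z gives the same grasp; the last joint's range is limited). The gripper opens to 85 mm and grips with 20 to 120 N. Pads are 22 mm wide; open, the fingers measure 114 mm over their backs; the gripper's body (76 mm by 85 mm) begins 54 mm behind the grasp point. The pads swing forward as they close: fully open they stand 13 mm farther back than shut.
Start: joints at [1.054, 0.383, 0.044, 1.598, -0.018, 1.161, -0.05], TCP at [0.264, -0.594, 0.21] pointing down, gripper open.
Joint ranges: [-2.61, 2.61], [-0.41, 2.15], [-1.48, 1.57], [0, 2.5], [-1.57, 4.71], [0.05, 1.97], [-2.85, 2.85]. Speed limits (rad/s): [2.79, 2.79, 3.14, 3.14, 3.14, 3.14, 3.14].

INTERFACE

Orientations are given as a unit quaternion [w, x, y, z].
In Python, from cell import env gives the robot as it stands.
- The arm moves only by the tool drive_tool, never from a script. Its argument "targets" is a list of rows, each a list of 3 entries, a list of its own where there are three numbers: the shift along the tool's x, y, z in m, then the turn about the tool's z in rad, then the opening, from -1 (shut) to 1 (fully open). A call has exactly 8 rows; each row shifts and turns the commanded pose from where the row before left it, along the tool's axes as they then stand; what a row does not reach is not made up. A row lasts 1/8 s, in which the tool goes at most 62.5 mm and 10.7 degrees, less where a joint would pass 70% of its speed; a pose out of reach is approached as far as the arm can. A call with a gripper value outside its range is refused whole. The fingers move at their own pace and stop on an object; "grip_force" is the grip in N (left out, the last holds). Time passes only in rows, so rows that do not move let the fingers close, or fill a call up. It gives the time, the measured TCP pose, the force, the opening and the grip force at its end, in the units of the state.
- env.read_state(): the state, without advancing time (a new reading comes with each control period).
- env.camera(name): name is "side" or "top"; returns the picture (480x640x3 uint8, red, green, blue); there is no depth.
- env.calibration(name): a dict with "fx", "fy", "cx", "cy" (pixels), "k1" (the pictures are not rectified: a ray, as slopes to the right and down, at radius r is drawn at 1 + k1 r^2 times it, then the intrinsics apply), "eye" and "attitude" of the camera in the world. Camera axes: x right, y up, looking along -z (the intrinsics and any distortion apply to the point x, -y, -z); pixel columns grow to the right and rows downward; lengths in m; the calibration is good to about 2 mm. A picture is of the moment at which its call begins. calibration takes no time and is no camera call.
- env.sign_off(): hands the job in; it is judged then, once.
The state is a dict: "t": time; "qpos": joint angles; "joint_vel": joint speeds; "joint_torque": joint torques, N m; "tcp_pos": TCP position; "orientation": TCP orientation; "contact_force": force on the tool from outside, world axes, zero at the start; "ft_torque": the same for the moment, N m; "opening": opening from 0.0 (shut) to 1.0 (fully open); "grasp_force": force on a finger pad.
Only numpy, scipy, OpenCV 4.12 (cv2) and the standard library are available. Lean on these libraries where they do the work, as an engineer would, in place of code of your own. Each camera call takes 0.05 s, during which the arm holds its last target. There are 200 camera calls.

## Working session

There is one attempt and no reset: what is moved stays moved. The work goes in short steps, Python scripts to look and compute and a tool call to move; the robot and the scene stay as the last step left them, time stands still between calls to the robot, and variables do not carry over. Pictures are saved under pics/ and viewed, at most 14 in all, crops included, and the job is handed in when it is done.

Besides the shell and the picture viewer there is one more tool, called after ">>>" by a JSON object that holds its "fn" and its "kwargs", one argument or row to a line. drive_tool: Moves the arm, as the interface text tells. Its arguments: {"type":"object","properties":{"targets":{"type":"array","items":{"type":"array"}},"grip_force":{"type":"number"}},"required":["targets"]}

```bash
mkdir -p pics; python3 - <<'E'
from cell import env
import cv2
for n in("top","side"):
    cv2.imwrite(f"pics/{n}0.png",env.camera(n)[:,:,::-1]); print(env.calibration(n))
s=env.read_state(); print(s)
E
```

```text
{'fx': 533.0187226163391, 'fy': 533.0187226163391, 'cx': 326.27611461550305, 'cy': 248.0152501218979, 'k1': 0.021792648836771074, 'eye': array([ 0.32150944, -0.03427455,  0.98539853]), 'attitude': array([ 0.70830176,  0.07394439, -0.0555216 , -0.69982726])}
{'fx': 456.0878978038331, 'fy': 456.0878978038331, 'cx': 320.74344971724236, 'cy': 242.82690934811308, 'k1': -0.09761347438895725, 'eye': array([0.07966407, 0.62286397, 0.62333991]), 'attitude': array([-0.25543067, -0.1391082 ,  0.42978303,  0.85480444])}
{'t': 0.1, 'qpos': array([ 1.05419965,  0.38377983,  0.04383097,  1.59943   , -0.01792823,
        1.16121903, -0.04988894]), 'joint_vel': array([ 0.00106721, -0.00305435, -0.00037203, -0.00218148, -0.00108756,
       -0.00226567,  0.0012482 ]), 'joint_torque': array([ 2.61986490e-03, -4.34728932e+01,  1.02963075e+00, -2.50453717e+01,
        1.09639214e-02,  5.47021293e-03, -1.45346877e-05]), 'tcp_pos': array([ 0.26396273, -0.59298226,  0.20898952]), 'orientation': array([-1.18374133e-03,  9.78146627e-01,  2.07912682e-01, -3.03336025e-04]), 'contact_force': array([-0.18158704,  0.11611373,  0.23925989]), 'ft_torque': array([-0.03400785, -0.03017584,  0.03019906]), 'grasp_force': 0.0, 'opening': 0.9990267341045642}
```

View pics/top0.png

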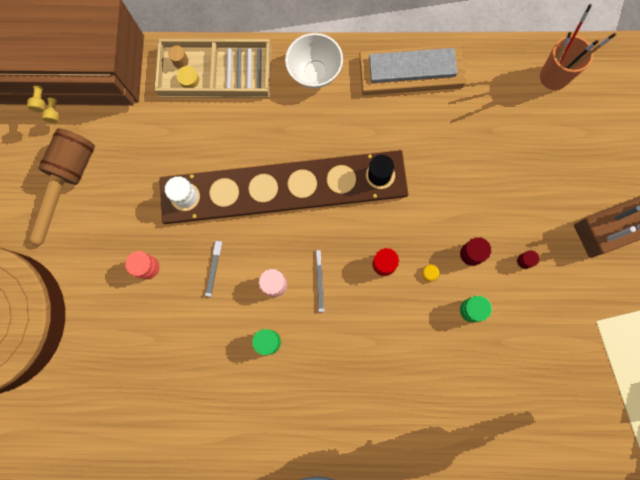

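View pics/side0.png

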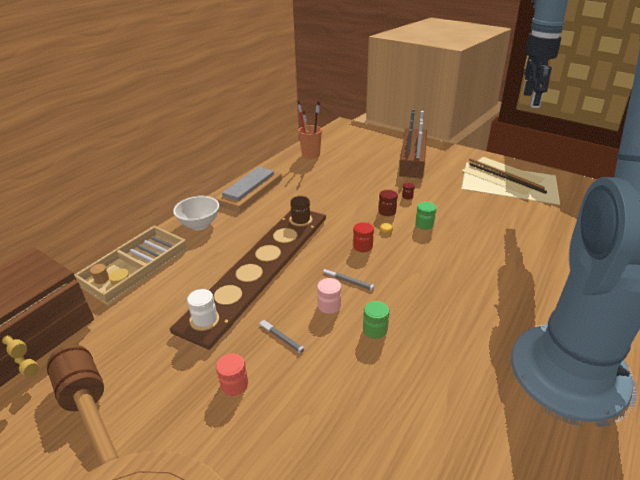

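The top view shows the rack with white at (180,190) and black at (381,170). The pads lie between them at (224,192), (263,188), (302,184) and (341,179). The jars are coral (140,265), pink (272,283), deep red (386,262) and large maroon (476,251). Look-alikes to leave are the small maroon (529,260) and the greens (266,342) and (476,309).

```bash
cat > h.py <<'E'
from cell import env
import numpy as np, cv2
from scipy.spatial.transform import Rotation as R
from scipy.optimize import least_squares
def cal(n):
    c=env.calibration(n); q=c['attitude']; return c,R.from_quat(np.r_[q[1:],q[0]])
def proj(n,P):
    c,r=cal(n); v=r.inv().apply(np.atleast_2d(P)-c['eye']); s=np.c_[v[:,0],-v[:,1]]/-v[:,2:]
    s=s*(1+c['k1']*(s**2).sum(1,keepdims=True)); return s*[c['fx'],c['fy']]+[c['cx'],c['cy']]
def unproj(n,uv,z):
    f=lambda p: proj(n,[p[0],p[1],z])[0]-uv
    return least_squares(f,[.55,0]).x
A=np.linspace(0,2*np.pi,60); C=np.c_[np.cos(A),np.sin(A),0*A]
def hullc(n,xy,rad,zs):
    h=cv2.convexHull(np.vstack([proj(n,C*rad+[xy[0],xy[1],z]) for z in zs]).astype(np.float32))
    m=cv2.moments(h); return np.array([m['m10'],m['m01']])/m['m00'],m['m00']
def blob(mask,uv):
    k,l,s,c=cv2.connectedComponentsWithStats(mask.astype(np.uint8)); 
    j=min((i for i in range(1,k) if s[i,4]>60),key=lambda i:np.hypot(*(c[i]-uv))); return c[j],s[j,4]
def jar(n,mask,uv,zb=0,r=.023):
    c,a=blob(mask,uv); x=least_squares(lambda p:hullc(n,p,r,[zb,zb+.054])[0]-c,[.55,0]).x
    return x,a,hullc(n,x,r,[zb,zb+.054])[1]
def hsv(im): return [a.astype(int) for a in cv2.split(cv2.cvtColor(im,cv2.COLOR_RGB2HSV))]
def redmask(im):
    h,s,v=hsv(im); return ((h<5)|(h>172))&(s>45)&(v>35)
E
cat > m.py <<'E'
from h import *
im=env.camera("top"); h,s,v=hsv(im); m=redmask(im)
for k,uv in dict(pale=(272,283),light=(140,265),deep=(386,262),dark=(476,251)).items():
    x,a,e=jar("top",m,uv); print(k,x.round(4),a,round(e),im[uv[1],uv[0]])
pads=[]
pm=(h>10)&(h<25)&(v>205)&(s<150)
for uv in((341,179),(302,184),(263,188),(224,192)):
    c,a=blob(pm,uv); x=unproj("top",c,.022); pads.append(x); print('pad',x.round(4),c.round(1),a,round(hullc("top",x,.027,[.022])[1]),[h[uv[1],uv[0]],s[uv[1],uv[0]],v[uv[1],uv[0]]])
print(unproj("top",(381,163),.076),unproj("top",(178,186),.076))
E
python3 m.py
```

```text
pale [0.4338 0.088 ] 538 635 [255 205 200]
light [0.4638 0.3281] 666 787 [255 122 106]
deep [ 0.4747 -0.1147] 528 636 [207   0   3]
dark [ 0.4955 -0.2772] 611 739 [121  14  23]
pad [ 0.6374 -0.0251] [336.5 176.4] 323 618 [np.int64(18), np.int64(125), np.int64(185)]
pad [0.624  0.0397] [302.  183.1] 606 619 [np.int64(19), np.int64(112), np.int64(240)]
pad [0.6147 0.1132] [262.9 187.5] 610 619 [np.int64(19), np.int64(110), np.int64(241)]
pad [0.6055 0.1868] [223.8 191.9] 612 620 [np.int64(19), np.int64(109), np.int64(242)]
[ 0.64510365 -0.10462576] [0.59994123 0.25685356]
```

```bash
python3 - <<'E'
from h import *
tiles=[]
est=dict(pale=(.4338,.088),light=(.4638,.3281),deep=(.4747,-.1147),dark=(.4955,-.2772))
for n in("top","side"):
    im=env.camera(n); row=[]; print(n)
    for k,xy in est.items():
        S=5
        u=proj(n,[*xy,.027])[0].astype(int)
        t=cv2.resize(im[u[1]-28:u[1]+28,u[0]-28:u[0]+28],None,fx=S/2*1.4,fy=S/2*1.4,interpolation=cv2.INTER_NEAREST)
        f=S/2*1.4
        for z in(0,.054):
            p=((proj(n,C*.023+[*xy,z])-u+28.5)*f).astype(np.int32); cv2.polylines(t,[p],True,(0,255,255),1)
        row.append(t)
        if n=="side": print(k,jar(n,redmask(im),u))
    tiles.append(np.hstack(row))
cv2.imwrite("pics/ov.png",np.vstack(tiles)[:,:,::-1])
E
```

```text
top
side
pale (array([0.4330439 , 0.08629438]), np.int32(716), 810.3496577800252)
light (array([0.46325394, 0.32661102]), np.int32(983), 1140.308886672603)
deep (array([ 0.4808488 , -0.12731934]), np.int32(320), 581.2189021573868)
dark (array([ 0.51151207, -0.31457253]), np.int32(117), 452.2727217588108)
```

View pics/ov.png

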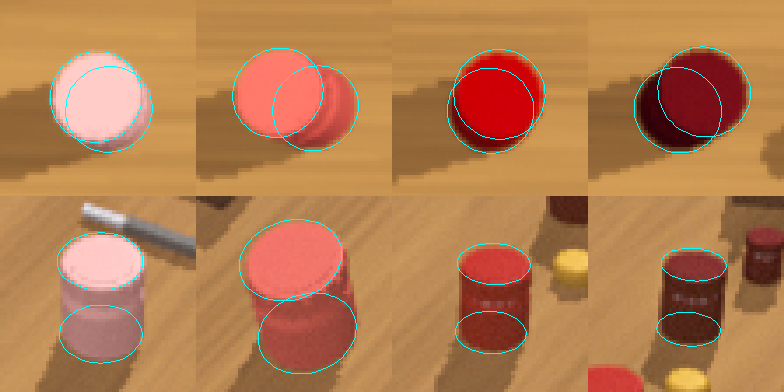

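>>> {"fn": "drive_tool", "kwargs": {
  "targets": [
    [[0,0,0],-0.16,0.9],
    [[0,0,0],-0.16,0.9],
    [[0,0,0],-0.16,0.9],
    [[0,0,0],-0.16,0.9],
    [[0,0,0],-0.16,0.9],
    [[0,0,0],-0.16,0.9],
    [[0,0,0],-0.16,0.9],
    [[0,0,0],-0.157,0.9]
  ],
  "grip_force": 40
}}

```text
t: 1.25
tcp_pos: [0.2642, -0.5937, 0.21]
orientation: [-0.0, 0.66, 0.752, 0.0]
contact_force: [0.7, -0.2, -0.6]
opening: 0.946
grasp_force: 0.0
```

```bash
cat > go.py <<'E'
import sys
from h import *
P=dict(pale=(.434,.088),light=(.4638,.328),deep=(.474,-.114),dark=(.4955,-.277),p1=(.6333,-.0339),p2=(.624,.0397),p3=(.6147,.1132),p4=(.6055,.1868))
s=env.read_state(); q=s['orientation']; r=R.from_quat(np.r_[q[1:],q[0]]); p=s['tcp_pos']
x=r.as_matrix()[:,0]; psi=np.arctan2(x[1],x[0])
print('t',s['t'],'tcp',p.round(4),'turn',round(psi-1.696,4),'z',r.as_matrix()[:,2].round(3),'open',round(s['opening'],3),'gf',s['grasp_force'],'F',s['contact_force'].round(1))
for a in sys.argv[1:]:
    n,z=a.split(':'); d=np.array([*P[n],float(z)]); sh=r.inv().apply(d-p); print(a,sh.round(4),'rows',np.linalg.norm(sh)/.06); p=d
E
python3 go.py dark:.13 dark:.014 dark:.13 p1:.13 p1:.038
```

```text
t 1.25 tcp [ 0.2642 -0.5937  0.21  ] turn 0.0049 z [-0.  0. -1.] open 0.946 gf 0.0 F [ 0.7 -0.2 -0.6]
dark:.13 [0.284  0.2705 0.0801] rows 6.670821918407289
dark:.014 [-1.00e-04  0.00e+00  1.16e-01] rows 1.9333333333333342
dark:.13 [ 1.00e-04 -0.00e+00 -1.16e-01] rows 1.9333333333333342
p1:.13 [2.232e-01 1.682e-01 1.000e-04] rows 4.657325472366685
p1:.038 [-0.     0.     0.092] rows 1.5333333333333339
```

>>> {"fn": "drive_tool", "kwargs": {
  "targets": [
    [[0.04,0.038,0.011],0,0.9],
    [[0.04,0.038,0.011],0,0.9],
    [[0.04,0.038,0.011],0,0.9],
    [[0.04,0.038,0.011],0,0.9],
    [[0.04,0.038,0.011],0,0.9],
    [[0.04,0.038,0.011],0,0.9],
    [[0.044,0.0425,0.014],0,0.9],
    [[0,0,0],0,0.9]
  ]
}}

```text
t: 2.25
tcp_pos: [0.5007, -0.2703, 0.1294]
orientation: [-0.001, 0.657, 0.754, 0.002]
contact_force: [-0.3, -0.7, 0.7]
opening: 0.95
grasp_force: 0.0
```

```bash
python3 go.py dark:.014 ; python3 - <<'E'
from h import *
cv2.imwrite("pics/s1.png",env.camera("side")[:,:,::-1])
E
```

```text
t 2.25 tcp [ 0.5007 -0.2703  0.1294] turn 0.0123 z [ 0.001  0.005 -1.   ] open 0.95 gf 0.0 F [-0.3 -0.7  0.7]
dark:.014 [-0.0065 -0.0062  0.1154] rows 1.929308695994077
```

View pics/s1.png

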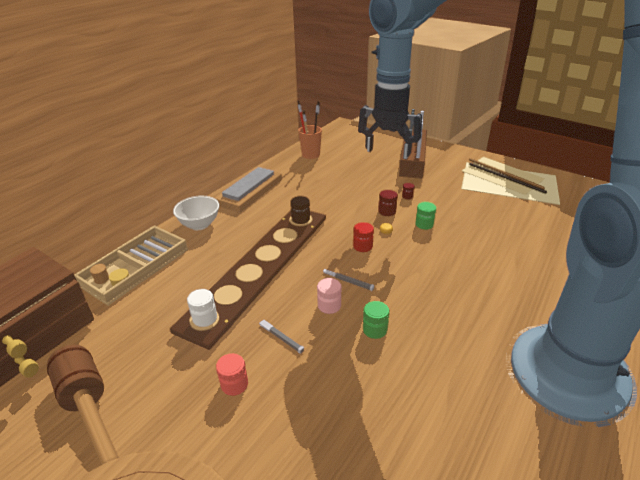

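The gripper at (393,130) is open and above the dark jar (388,203). A hold will show whether the overshoot settles.

>>> {"fn": "drive_tool", "kwargs": {
  "targets": [
    [[0,0,0],0,0.9],
    [[0,0,0.03],0,0.9],
    [[0,0,0.01],0,0.9],
    [[0,0,0],0,0.9],
    [[0,0,0],0,0.9],
    [[0,0,0],0,0.9],
    [[0,0,0],0,0.9],
    [[0,0,0],0,0.9]
  ]
}}

```text
t: 3.3
tcp_pos: [0.4974, -0.2785, 0.0907]
orientation: [0.0, 0.661, 0.75, 0.0]
contact_force: [0.5, 0.8, -0.5]
opening: 0.951
grasp_force: 0.0
```

```bash
python3 go.py dark:.014
```

```text
t 3.3 tcp [ 0.4974 -0.2785  0.0907] turn 0.0 z [ 0.001 -0.    -1.   ] open 0.951 gf 0.0 F [ 0.5  0.8 -0.5]
dark:.014 [ 0.0018 -0.0018  0.0767] rows 1.2789158921936168
```

>>> {"fn": "drive_tool", "kwargs": {
  "targets": [
    [[0.0015,-0.0015,0.025],0,0.9],
    [[0,0,0.025],0,0.9],
    [[0,0,0.02],0,0.9],
    [[0,0,0.007],0,0.9],
    [[0,0,0],0,0.9],
    [[0,0,0],0,0.9],
    [[0,0,0],0,-1],
    [[0,0,0],0,-1]
  ]
}}

```text
t: 4.3
tcp_pos: [0.4958, -0.2775, 0.014]
orientation: [0.001, 0.662, 0.75, 0.0]
contact_force: [1.1, -0.5, 0.4]
opening: 0.546
grasp_force: 0.5
```

>>> {"fn": "drive_tool", "kwargs": {
  "targets": [
    [[0,0,0],0,-1],
    [[0,0,0],0,-1],
    [[0,0,0],0,-1],
    [[0,0,0],0,-1],
    [[0,0,-0.02],0,-1],
    [[0,0,-0.04],0,-1],
    [[0,0,-0.04],0,-1],
    [[0,0,-0.01],0,-1]
  ]
}}

```text
t: 5.3
tcp_pos: [0.4977, -0.2781, 0.1271]
orientation: [0.003, 0.662, 0.75, 0.001]
contact_force: [-0.1, 0.4, -1.0]
opening: 0.521
grasp_force: 41.0
```

```bash
python3 go.py p1:.125
```

```text
t 5.3 tcp [ 0.4977 -0.2781  0.1271] turn -0.0001 z [ 0.006 -0.003 -1.   ] open 0.521 gf 41.016987562179565 F [-0.1  0.4 -1. ]
p1:.125 [0.2254 0.165  0.0021] rows 4.655427524689059
```

>>> {"fn": "drive_tool", "kwargs": {
  "targets": [
    [[0.02,0.014,0],0,-1],
    [[0.038,0.028,0],0,-1],
    [[0.045,0.033,0],0,-1],
    [[0.045,0.033,0],0,-1],
    [[0.038,0.028,0],0,-1],
    [[0.025,0.019,0],0,-1],
    [[0.0145,0.0105,0],0,-1],
    [[0,0,0],0,-1]
  ]
}}

```text
t: 6.3
tcp_pos: [0.6311, -0.0314, 0.1227]
orientation: [-0.001, 0.661, 0.751, -0.0]
contact_force: [-0.2, -0.4, -1.3]
opening: 0.522
grasp_force: 41.0
```

>>> {"fn": "drive_tool", "kwargs": {
  "targets": [
    [[0,0,0],0,-1],
    [[0,0,0.01],0,-1],
    [[0,0,0.02],0,-1],
    [[0,0,0.02],0,-1],
    [[0,0,0],0,-1],
    [[0,0,0],0,-1],
    [[0,0,0],0,-1],
    [[0,0,0],0,-1]
  ]
}}

```text
t: 7.3
tcp_pos: [0.6323, -0.0327, 0.0742]
orientation: [0.001, 0.662, 0.75, 0.001]
contact_force: [0.7, 0.4, -0.9]
opening: 0.52
grasp_force: 41.0
```

```bash
python3 go.py p1:.038
```

```text
t 7.3 tcp [ 0.6323 -0.0327  0.0742] turn -0.0001 z [ 0.002 -0.    -1.   ] open 0.52 gf 41.046996116638184 F [ 0.7  0.4 -0.9]
p1:.038 [-0.0013  0.0008  0.0362] rows 0.6042957004718217
```

>>> {"fn": "drive_tool", "kwargs": {
  "targets": [
    [[-0.0013,0.0008,0.015],0,-1],
    [[0,0,0.014],0,-1],
    [[0,0,0.005],0,-1],
    [[0,0,0.003],0,-1],
    [[0,0,0],0,-1],
    [[0,0,0],0,-1],
    [[0,0,0],0,0.9],
    [[0,0,0],0,0.9]
  ]
}}

```text
t: 8.3
tcp_pos: [0.6329, -0.034, 0.0365]
orientation: [0.0, 0.662, 0.75, 0.0]
contact_force: [0.4, 0.6, 0.8]
opening: 0.919
grasp_force: 0.0
```

>>> {"fn": "drive_tool", "kwargs": {
  "targets": [
    [[0,0,0],0,0.9],
    [[0,0,0],0,0.9],
    [[0,0,-0.01],0,0.9],
    [[0,0,-0.03],0,0.9],
    [[0,0,-0.04],0,0.9],
    [[0,0,-0.02],0,0.9],
    [[0,0,0],0,0.9],
    [[0,0,0],0,0.9]
  ]
}}

```text
t: 9.3
tcp_pos: [0.6313, -0.0342, 0.1349]
orientation: [-0.001, 0.662, 0.75, -0.001]
contact_force: [0.7, -0.4, -0.1]
opening: 0.948
grasp_force: 0.0
```

```bash
python3 go.py deep:.125 deep:.014 p2:.125
```

```text
t 9.3 tcp [ 0.6313 -0.0342  0.1349] turn -0.0002 z [-0.003 -0.    -1.   ] open 0.948 gf 0.0 F [ 0.7 -0.4 -0.1]
deep:.125 [-0.0596 -0.166   0.0103] rows 2.944235134762586
deep:.014 [-0.      0.0003  0.111 ] rows 1.8500000000000003
p2:.125 [ 0.1338  0.1677 -0.1114] rows 4.029222767620465
```

>>> {"fn": "drive_tool", "kwargs": {
  "targets": [
    [[-0.006,-0.018,0],0,0.9],
    [[-0.014,-0.038,0],0,0.9],
    [[-0.016,-0.044,0],0,0.9],
    [[-0.014,-0.038,0.01],0,0.9],
    [[-0.007,-0.02,0.02],0,0.9],
    [[-0.003,-0.009,0.02],0,0.9],
    [[0,0,0],0,0.9],
    [[0,0,0],0,0.9]
  ]
}}

```text
t: 10.3
tcp_pos: [0.4746, -0.1139, 0.0861]
orientation: [-0.0, 0.661, 0.75, 0.0]
contact_force: [-0.2, 0.9, 0.3]
opening: 0.951
grasp_force: 0.0
```

```bash
python3 go.py deep:.014; python3 - <<'E'
from h import *
im=env.camera("side"); cv2.imwrite("pics/s2.png",im[100:360,150:550,::-1].repeat(2,0).repeat(2,1))
E
```

```text
t 10.3 tcp [ 0.4746 -0.1139  0.0861] turn 0.0003 z [-0.     0.001 -1.   ] open 0.951 gf 0.0 F [-0.2  0.9  0.3]
deep:.014 [-0.0001 -0.0006  0.0721] rows 1.2023058010270746
```

View pics/s2.png

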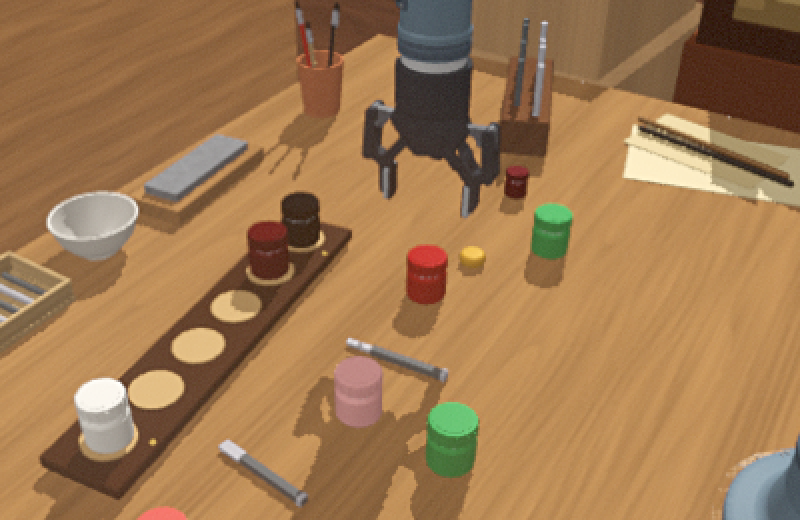

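The crop shows the dark jar at (268,255), centred on the pad next to the black jar, with the gripper above the deep red jar (427,275). I'll go on to that one.

>>> {"fn": "drive_tool", "kwargs": {
  "targets": [
    [[0,-0.0005,0.025],0,0.9],
    [[0,0,0.025],0,0.9],
    [[0,0,0.015],0,0.9],
    [[0,0,0.007],0,0.9],
    [[0,0,0],0,0.9],
    [[0,0,0],0,0.9],
    [[0,0,0],0,-1],
    [[0,0,0],0,-1]
  ]
}}

```text
t: 11.35
tcp_pos: [0.4741, -0.1146, 0.0148]
orientation: [0.0, 0.662, 0.75, 0.0]
contact_force: [-2.4, 0.8, 3.9]
opening: 0.544
grasp_force: 2.5
```

>>> {"fn": "drive_tool", "kwargs": {
  "targets": [
    [[0,0,0],0,-1],
    [[0,0,0],0,-1],
    [[0,0,0],0,-1],
    [[0,0,0],0,-1],
    [[0,0,-0.02],0,-1],
    [[0,0,-0.04],0,-1],
    [[0,0,-0.04],0,-1],
    [[0,0,-0.01],0,-1]
  ]
}}

```text
t: 12.35
tcp_pos: [0.4759, -0.1148, 0.1267]
orientation: [0.002, 0.662, 0.75, 0.001]
contact_force: [-0.1, 0.4, -2.1]
opening: 0.521
grasp_force: 41.5
```

```bash
python3 go.py p2:.125
```

```text
t 12.35 tcp [ 0.4759 -0.1148  0.1267] turn -0.0003 z [ 0.005 -0.002 -1.   ] open 0.521 gf 41.456549763679504 F [-0.1  0.4 -2.1]
p2:.125 [0.1349 0.1662 0.0022] rows 3.5680245093649052
```

>>> {"fn": "drive_tool", "kwargs": {
  "targets": [
    [[0.012,0.015,0],0,-1],
    [[0.024,0.03,0],0,-1],
    [[0.03,0.0375,0],0,-1],
    [[0.03,0.0375,0],0,-1],
    [[0.022,0.028,0],0,-1],
    [[0.012,0.015,0],0,-1],
    [[0.0045,0.005,0.01],0,-1],
    [[0,0,0.02],0,-1]
  ]
}}

```text
t: 13.35
tcp_pos: [0.6236, 0.039, 0.0934]
orientation: [0.0, 0.662, 0.75, -0.0]
contact_force: [0.3, -0.8, -0.6]
opening: 0.519
grasp_force: 41.4
```

>>> {"fn": "drive_tool", "kwargs": {
  "targets": [
    [[0,0,0.02],0,-1],
    [[0,0,0],0,-1],
    [[0,0,0],0,-1],
    [[0,0,0],0,-1],
    [[0,0,0],0,-1],
    [[0,0,0],0,-1],
    [[0,0,0],0,-1],
    [[0,0,0],0,-1]
  ]
}}

```text
t: 14.35
tcp_pos: [0.6237, 0.04, 0.0744]
orientation: [0.0, 0.662, 0.75, 0.0]
contact_force: [0.9, 0.0, -1.0]
opening: 0.519
grasp_force: 41.4
```

```bash
python3 go.py p2:.037
```

```text
t 14.35 tcp [0.6237 0.04   0.0744] turn -0.0002 z [ 0.  0. -1.] open 0.519 gf 41.398099064826965 F [ 0.9  0.  -1. ]
p2:.037 [-0.0003  0.0002  0.0374] rows 0.6227592487911117
```

>>> {"fn": "drive_tool", "kwargs": {
  "targets": [
    [[0,0,0.015],0,-1],
    [[0,0,0.014],0,-1],
    [[0,0,0.005],0,-1],
    [[0,0,0.003],0,-1],
    [[0,0,0],0,-1],
    [[0,0,0],0,-1],
    [[0,0,0],0,0.9],
    [[0,0,0],0,0.9]
  ]
}}

```text
t: 15.35
tcp_pos: [0.6242, 0.04, 0.0377]
orientation: [0.0, 0.662, 0.75, 0.0]
contact_force: [-0.1, 0.2, -0.6]
opening: 0.921
grasp_force: 0.0
```

>>> {"fn": "drive_tool", "kwargs": {
  "targets": [
    [[0,0,0],0,0.9],
    [[0,0,0],0,0.9],
    [[0,0,-0.01],0,0.9],
    [[0,0,-0.03],0,0.9],
    [[0,0,-0.04],0,0.9],
    [[0,0,-0.01],0,0.9],
    [[0,0,0],0,0.9],
    [[0,0,0],0,0.9]
  ]
}}

```text
t: 16.35
tcp_pos: [0.6224, 0.0396, 0.1258]
orientation: [-0.001, 0.662, 0.75, -0.001]
contact_force: [0.7, 0.3, 0.3]
opening: 0.951
grasp_force: 0.0
```

```bash
python3 go.py light:.09 p3:.125
```

```text
t 16.35 tcp [0.6224 0.0396 0.1258] turn -0.0002 z [-0.003 -0.    -1.   ] open 0.951 gf 0.0 F [0.7 0.3 0.3]
light:.09 [ 0.3059 -0.1213  0.0361] rows 5.5177738056630465
p3:.125 [-0.2319  0.1228 -0.0354] rows 4.4138308506078685
```

>>> {"fn": "drive_tool", "kwargs": {
  "targets": [
    [[0.025,-0.01,0],0,0.9],
    [[0.05,-0.02,0],0,0.9],
    [[0.057,-0.023,0],0,0.9],
    [[0.057,-0.023,0],0,0.9],
    [[0.055,-0.022,0],0,0.9],
    [[0.038,-0.015,0.01],0,0.9],
    [[0.018,-0.007,0.02],0,0.9],
    [[0.006,-0.0025,0.01],0,0.9]
  ]
}}

```text
t: 17.35
tcp_pos: [0.4612, 0.3288, 0.0849]
orientation: [-0.001, 0.66, 0.751, -0.002]
contact_force: [-0.2, -1.0, -0.2]
opening: 0.949
grasp_force: 0.0
```

>>> {"fn": "drive_tool", "kwargs": {
  "targets": [
    [[0,0,0.01],0,0.9],
    [[0,0,0],0,0.9],
    [[0,0,0],0,0.9],
    [[0,0,0],0,0.9],
    [[0,0,0],0,0.9],
    [[0,0,0],0,0.9],
    [[0,0,0],0,0.9],
    [[0,0,0],0,0.9]
  ]
}}

```text
t: 18.35
tcp_pos: [0.464, 0.3284, 0.0774]
orientation: [-0.0, 0.662, 0.75, 0.0]
contact_force: [0.6, -0.4, -0.0]
opening: 0.946
grasp_force: 0.0
```

```bash
python3 go.py light:.014
```

```text
t 18.35 tcp [0.464  0.3284 0.0774] turn -0.0001 z [ 0.  0. -1.] open 0.946 gf 0.0 F [ 0.6 -0.4 -0. ]
light:.014 [-0.0003 -0.0002  0.0634] rows 1.0563148912963365
```

>>> {"fn": "drive_tool", "kwargs": {
  "targets": [
    [[0,0,0.02],0,0.9],
    [[0,0,0.023],0,0.9],
    [[0,0,0.015],0,0.9],
    [[0,0,0.005],0,0.9],
    [[0,0,0],0,0.9],
    [[0,0,0],0,0.9],
    [[0,0,0],0,-1],
    [[0,0,0],0,-1]
  ]
}}

```text
t: 19.35
tcp_pos: [0.4642, 0.3285, 0.0149]
orientation: [0.0, 0.662, 0.75, 0.0]
contact_force: [-1.4, -0.4, 1.2]
opening: 0.547
grasp_force: 0.7
```

>>> {"fn": "drive_tool", "kwargs": {
  "targets": [
    [[0,0,0],0,-1],
    [[0,0,0],0,-1],
    [[0,0,0],0,-1],
    [[0,0,0],0,-1],
    [[0,0,-0.02],0,-1],
    [[0,0,-0.04],0,-1],
    [[0,0,-0.04],0,-1],
    [[0,0,-0.01],0,-1]
  ]
}}

```text
t: 20.35
tcp_pos: [0.4659, 0.3299, 0.128]
orientation: [0.001, 0.662, 0.75, 0.003]
contact_force: [-0.4, 0.4, -1.3]
opening: 0.522
grasp_force: 41.1
```

```bash
python3 go.py p3:.125
```

```text
t 20.35 tcp [0.4659 0.3299 0.128 ] turn -0.0002 z [ 0.005  0.003 -1.   ] open 0.522 gf 41.13504230976105 F [-0.4  0.4 -1.3]
p3:.125 [-0.2336  0.1206  0.003 ] rows 4.381688737130001
```

>>> {"fn": "drive_tool", "kwargs": {
  "targets": [
    [[-0.02,0.0105,0],0,-1],
    [[-0.04,0.021,0],0,-1],
    [[-0.048,0.0253,0],0,-1],
    [[-0.048,0.0253,0],0,-1],
    [[-0.04,0.021,0],0,-1],
    [[-0.025,0.0132,0],0,-1],
    [[-0.0114,0.006,0],0,-1],
    [[0,0,0.01],0,-1]
  ]
}}

```text
t: 21.35
tcp_pos: [0.6148, 0.1126, 0.1141]
orientation: [0.0, 0.662, 0.749, 0.0]
contact_force: [0.7, -0.2, -1.1]
opening: 0.525
grasp_force: 41.1
```

>>> {"fn": "drive_tool", "kwargs": {
  "targets": [
    [[0,0,0.02],0,-1],
    [[0,0,0.02],0,-1],
    [[0,0,0],0,-1],
    [[0,0,0],0,-1],
    [[0,0,0],0,-1],
    [[0,0,0],0,-1],
    [[0,0,0],0,-1],
    [[0,0,0],0,-1]
  ]
}}

```text
t: 22.35
tcp_pos: [0.6145, 0.1129, 0.0746]
orientation: [0.0, 0.662, 0.75, 0.0]
contact_force: [0.0, 0.2, -2.0]
opening: 0.52
grasp_force: 41.1
```

```bash
python3 go.py p3:.037
```

```text
t 22.35 tcp [0.6145 0.1129 0.0746] turn -0.0003 z [ 0. -0. -1.] open 0.52 gf 41.1296671628952 F [ 0.   0.2 -2. ]
p3:.037 [0.0003 0.0002 0.0376] rows 0.6262024893756086
```

>>> {"fn": "drive_tool", "kwargs": {
  "targets": [
    [[0,0,0.015],0,-1],
    [[0,0,0.014],0,-1],
    [[0,0,0.005],0,-1],
    [[0,0,0.003],0,-1],
    [[0,0,0],0,-1],
    [[0,0,0],0,-1],
    [[0,0,0],0,0.9],
    [[0,0,0],0,0.9]
  ]
}}

```text
t: 23.35
tcp_pos: [0.6148, 0.1131, 0.0376]
orientation: [0.0, 0.662, 0.75, 0.0]
contact_force: [-0.2, -0.1, 0.0]
opening: 0.92
grasp_force: 0.0
```

>>> {"fn": "drive_tool", "kwargs": {
  "targets": [
    [[0,0,0],0,0.9],
    [[0,0,0],0,0.9],
    [[0,0,-0.01],0,0.9],
    [[0,0,-0.03],0,0.9],
    [[0,0,-0.04],0,0.9],
    [[0,0,-0.01],0,0.9],
    [[0,0,0],0,0.9],
    [[0,0,0],0,0.9]
  ]
}}

```text
t: 24.35
tcp_pos: [0.6131, 0.1125, 0.1258]
orientation: [-0.001, 0.662, 0.75, -0.001]
contact_force: [-0.1, 0.2, -0.4]
opening: 0.951
grasp_force: 0.0
```

```bash
python3 go.py pale:.09 p4:.125
```

```text
t 24.35 tcp [0.6131 0.1125 0.1258] turn -0.0002 z [-0.003 -0.001 -1.   ] open 0.951 gf 0.0 F [-0.1  0.2 -0.4]
pale:.09 [-0.0019 -0.1807  0.0363] rows 3.07120527432416
p4:.125 [ 0.0766  0.1824 -0.0356] rows 3.349904227486711
```

>>> {"fn": "drive_tool", "kwargs": {
  "targets": [
    [[-0.001,-0.02,0],0,0.9],
    [[-0.001,-0.04,0],0,0.9],
    [[0,-0.045,0],0,0.9],
    [[0,-0.04,0.01],0,0.9],
    [[0,-0.025,0.02],0,0.9],
    [[0,-0.012,0.02],0,0.9],
    [[0,0,0],0,0.9],
    [[0,0,0],0,0.9]
  ]
}}

```text
t: 25.35
tcp_pos: [0.4348, 0.0885, 0.0775]
orientation: [-0.0, 0.662, 0.75, 0.0]
contact_force: [0.2, -0.3, 1.7]
opening: 0.951
grasp_force: 0.0
```

```bash
python3 go.py pale:.014
```

```text
t 25.35 tcp [0.4348 0.0885 0.0775] turn -0.0002 z [ 0.     0.001 -1.   ] open 0.951 gf 0.0 F [ 0.2 -0.3  1.7]
pale:.014 [-0.0005 -0.0008  0.0635] rows 1.0577846104529218
```

>>> {"fn": "drive_tool", "kwargs": {
  "targets": [
    [[-0.0005,-0.001,0.02],0,0.9],
    [[0,0,0.023],0,0.9],
    [[0,0,0.015],0,0.9],
    [[0,0,0.005],0,0.9],
    [[0,0,0],0,0.9],
    [[0,0,0],0,0.9],
    [[0,0,0],0,-1],
    [[0,0,0],0,-1]
  ]
}}

```text
t: 26.35
tcp_pos: [0.4334, 0.0877, 0.0147]
orientation: [0.0, 0.662, 0.75, 0.0]
contact_force: [-0.2, 0.2, 2.6]
opening: 0.547
grasp_force: 2.2
```

>>> {"fn": "drive_tool", "kwargs": {
  "targets": [
    [[0,0,0],0,-1],
    [[0,0,0],0,-1],
    [[0,0,0],0,-1],
    [[0,0,0],0,-1],
    [[0,0,-0.02],0,-1],
    [[0,0,-0.04],0,-1],
    [[0,0,-0.04],0,-1],
    [[0,0,-0.01],0,-1]
  ]
}}

```text
t: 27.35
tcp_pos: [0.4351, 0.0881, 0.1267]
orientation: [0.002, 0.662, 0.75, 0.002]
contact_force: [0.5, -0.5, -1.6]
opening: 0.519
grasp_force: 41.3
```

>>> {"fn": "drive_tool", "kwargs": {
  "targets": [
    [[0.008,0.018,0],0,-1],
    [[0.016,0.038,0],0,-1],
    [[0.018,0.044,0],0,-1],
    [[0.016,0.038,0],0,-1],
    [[0.01,0.025,0],0,-1],
    [[0.0085,0.02,0],0,-1],
    [[0,0,0],0,-1],
    [[0,0,0.01],0,-1]
  ]
}}

```text
t: 28.35
tcp_pos: [0.6045, 0.186, 0.1135]
orientation: [-0.0, 0.662, 0.75, -0.0]
contact_force: [0.7, -0.2, -0.6]
opening: 0.519
grasp_force: 41.3
```

>>> {"fn": "drive_tool", "kwargs": {
  "targets": [
    [[0,0,0.02],0,-1],
    [[0,0,0.02],0,-1],
    [[0,0,0],0,-1],
    [[0,0,0],0,-1],
    [[0,0,0],0,-1],
    [[0,0,0],0,-1],
    [[0,0,0],0,-1],
    [[0,0,0],0,-1]
  ]
}}

```text
t: 29.35
tcp_pos: [0.6053, 0.1864, 0.0746]
orientation: [0.0, 0.662, 0.75, 0.0]
contact_force: [-0.2, 0.7, -1.0]
opening: 0.525
grasp_force: 41.3
```

```bash
python3 go.py p4:.037
```

```text
t 29.35 tcp [0.6053 0.1864 0.0746] turn -0.0002 z [ 0.  0. -1.] open 0.525 gf 41.291847825050354 F [-0.2  0.7 -1. ]
p4:.037 [0.0003 0.0003 0.0376] rows 0.626477837327671
```

>>> {"fn": "drive_tool", "kwargs": {
  "targets": [
    [[0,0,0.015],0,-1],
    [[0,0,0.014],0,-1],
    [[0,0,0.005],0,-1],
    [[0,0,0.003],0,-1],
    [[0,0,0],0,-1],
    [[0,0,0],0,-1],
    [[0,0,0],0,0.9],
    [[0,0,0],0,0.9]
  ]
}}

```text
t: 30.35
tcp_pos: [0.6055, 0.1866, 0.0376]
orientation: [0.0, 0.662, 0.75, 0.0]
contact_force: [-0.2, -0.3, -0.0]
opening: 0.917
grasp_force: 0.0
```

>>> {"fn": "drive_tool", "kwargs": {
  "targets": [
    [[0,0,0],0,0.9],
    [[0,0,0],0,0.9],
    [[0,0,-0.01],0,0.9],
    [[0,0,-0.03],0,0.9],
    [[0,0,-0.04],0,0.9],
    [[0,0,-0.03],0,0.9],
    [[0,0,-0.03],0,0.9],
    [[0,0,0],0,0.9]
  ]
}}

```text
t: 31.35
tcp_pos: [0.6076, 0.1877, 0.1816]
orientation: [0.002, 0.661, 0.75, 0.003]
contact_force: [0.4, 0.0, -0.7]
opening: 0.948
grasp_force: 0.0
```

>>> {"fn": "drive_tool", "kwargs": {
  "targets": [
    [[0,-0.02,-0.02],0,0.9],
    [[0,-0.04,-0.02],0,0.9],
    [[0,-0.05,0],0,0.9],
    [[0,-0.04,0],0,0.9],
    [[0,-0.02,0],0,0.9],
    [[0,0,0],0,0.9],
    [[0,0,0],0,0.9],
    [[0,0,0],0,0.9]
  ]
}}

```text
t: 32.35
tcp_pos: [0.4374, 0.1654, 0.2173]
orientation: [-0.0, 0.662, 0.75, 0.0]
contact_force: [-0.8, 0.4, -0.2]
opening: 0.95
grasp_force: 0.0
```

```bash
python3 - <<'E'
from h import *
im=env.camera("side"); sd=im[150:390,120:440].repeat(2,0).repeat(2,1)
t=env.camera("top")
P=dict(p1=(.6333,-.0339),p2=(.624,.0397),p3=(.6147,.1132),p4=(.6055,.1868))
S=3; o=np.array([150,130]); tt=cv2.resize(t[130:230,150:410],None,fx=S,fy=S,interpolation=cv2.INTER_NEAREST)
for p in P.values():
    cv2.polylines(tt,[((proj("top",C*.023+[*p,.076])-o+.5)*S).astype(np.int32)],True,(0,255,255),1)
    print(jar("top",redmask(t),proj("top",[*p,.05])[0],zb=.022)[0]-p)
cv2.imwrite("pics/f1.png",sd[:,:,::-1]); cv2.imwrite("pics/f2.png",tt[:,:,::-1])
E
```

```text
[0.00218887 0.00031568]
[0.00292424 0.00032738]
[ 2.96289795e-03 -6.06348028e-05]
[0.00240048 0.00077798]
```

View pics/f1.png

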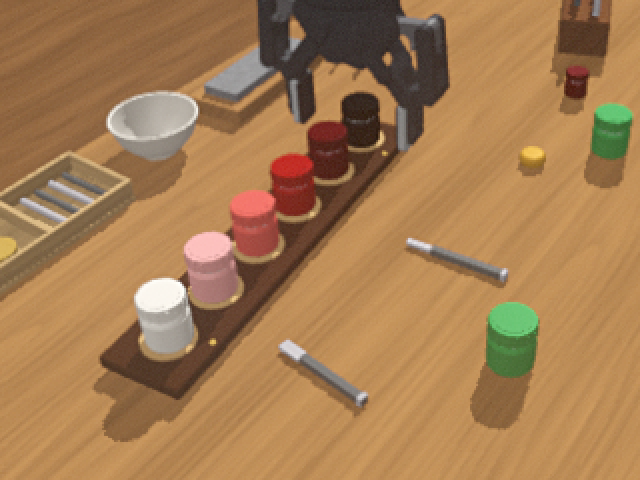

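View pics/f2.png

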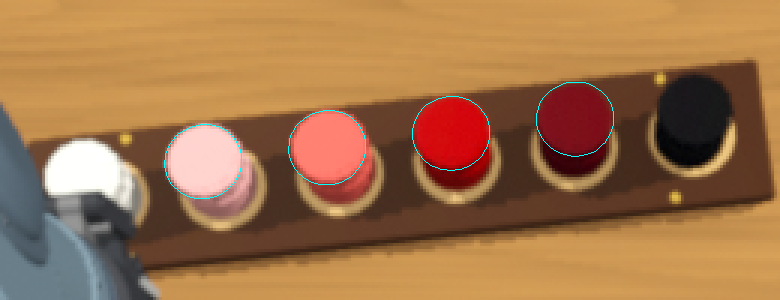

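The row reads white, pale, coral, deep, maroon, black. All the jars are upright and within about 3 mm of their pad centres, and the arm is clear of them.

```bash
python3 -c "
from cell import env
print(env.sign_off())"
```

```text
the job is handed in; nothing more can be done
None
```

The job is handed in: the four red jars stand upright on their cork pads, graded pale to dark from the white jar to the black and about 3 mm or less off centre by the last camera measurement; the hand-in returned no verdict.

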